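# Put the washed moulds, cutter and nozzles away with their kind

### The job

Put the washed bits away in the blue trays, each in the tray that already holds its own kind: stand the loose pastry cutter and the two loose piping nozzles upright in the free room of theirs, and nest the two loose copper moulds, mouth down, over the small copper mould where it stands, the medium one first and the large one over both, so that each sits fully home on the tray floor. Leave the pink sprinkle jar and the amber colour bottle standing where they are.

Things in the scene. Friction and masses are not known exactly. Their poses are not given: they have to be found in the camera images.
- mould_medium_mid (a point): Loose fluted copper mould of the middle size, a hollow cone standing mouth down on the work surface: 48 mm across the rim (below), 32 mm across its closed flat top, 45 mm high, wall 2 mm (44 mm across inside the mouth). The point is on its axis half-way up, 22.5 mm above the rim; z points up.
- mould_large_mid (a point): Loose fluted copper mould of the largest size, a hollow cone standing mouth down on the work surface: 58 mm across the rim (below), 40 mm across its closed flat top, 54 mm high, wall 2 mm (54 mm across inside the mouth). The point is on its axis half-way up, 27 mm above the rim; z points up.
- cutter_mid (a point): Loose round steel pastry cutter, a plain ring 46 mm across its rolled upper rim (42 mm below), 33 mm high. The point is on its axis half-way up, 16.5 mm above its lower edge; z points up.
- nozzle_big_mid (a point): Loose steel piping nozzle with a black line round its foot, a cone standing on its wide end: 30 mm across below, 42 mm high, narrow end up. The point is on its axis half-way up, 21 mm above its foot; z points up.
- nozzle_little_mid (a point): Loose steel piping nozzle, the smaller of the two loose ones, a cone standing on its wide end: 26 mm across below, 34 mm high, narrow end up. The point is on its axis half-way up, 17 mm above its foot; z points up.
- mould_small_mid (a point): Small fluted copper mould fixed mouth down at the centre of its blue tray: 38 mm across the rim, 23 mm across the top, 36 mm high. Point: on its axis, 18 mm above the tray floor. Moulds nested home rest their rims on that floor. x runs along the tray. Each tray: blue, fixed, 150 (x) by 115 mm (y) outside, walls 3 mm thick and 18 mm high over the work surface, floor 3 mm over it.
- cutter_space (a point): Middle of the free half of the blue tray that holds a bigger steel cutter ring (64 mm across, 33 mm high, fixed), on the tray's floor, 3 mm above the work surface. x runs along the tray, towards that ring, whose axis is at x = +74 mm, y = 0; the tray's walls stand 36 mm off at -x and 54 mm off at +y and -y.
- nozzle_space (a point): Middle of the free part of the blue tray that holds two other nozzles (22 and 26 mm across, up to 34 mm high, fixed), on its floor, 3 mm above the work surface. x runs along the tray, towards those two, whose axes are at x = +78 mm, y = +30 and -28 mm; walls stand 48 mm off at -x, 54 mm off at +y and -y. Both loose nozzles fit, e.g. 28 mm to either side along y.
- sprinkle_jar: Bystander: glass jar of pink sprinkles with a white lid, 47 mm across, 63 mm high, loose; origin at the centre of its underside, z up. It stands below the front edge of the window sill, a fixed ledge 0.33 to 0.36 m above the work surface whose front edge runs from (x, y) = (0.54, 0.12) to (0.79, -0.82) m: keep the arm clear of it.
- amber_bottle: Bystander: small squeeze bottle with an orange band, 30 mm across, 86 mm high, loose; origin at the centre of its underside, z up.
Not all that is in view belongs to the job. Leave any green or purple look-alike of the part that bears mould_medium_mid alone.

How it is judged:
By the outcome, as a careful person would: the job done as asked, in the order asked, and still so for the second after the job is handed in, with the robot touching nothing.
It also fails if it takes over 128 s, if anything falls off the work surface, if the arm or the gripper's body presses on something with over 40 N, if the wrist force passes 120 N, or if a joint passes its speed limit or range.

### The arm

A 6-joint arm with a two-finger parallel gripper is mounted at the origin on the work surface; the furniture and walls round the work are solid. World frame = base frame: x ahead of the robot, y to its left, z up, the work surface at z = 0. Lengths are in m, angles in rad, forces in N, time in s.
With the tool pointing down it reaches from about 0.225 to 0.875 m from the base axis. Payload 3.4 kg.
Tool frame: the origin (TCP) lies between the finger pads; the fingertips stand 19 mm ahead of it and the grasp point (between the pads) is the TCP; z points along the fingers, y is the line along which they close (so a half turn about z gives the same grasp; the last joint's range is limited). The gripper opens to 85 mm and grips with 20 to 120 N. Pads are 22 mm wide; open, the fingers measure 114 mm over their backs; the gripper's body (76 mm by 85 mm) begins 54 mm behind the grasp point. The pads swing forward as they close: fully open they stand 13 mm farther back than shut.
Start: joints at [-1.401, 0.276, 1.505, -0, 1.361, -0.121], TCP at [0.165, -0.551, 0.25] pointing down, gripper open.
Joint ranges: [-2.89, 2.89], [-0.75, 2.08], [0.22, 2.7], [-1.18, 4.32], [0.11, 2.71], [-2.7, 2.7]. Speed limits (rad/s): [2.57, 2.57, 3.14, 3.14, 3.14, 3.14].

### API

Orientations are given as a unit quaternion [w, x, y, z].
In Python, from rig import get_state, imaging, ticket gives the robot as it stands. The module is installed in compiled form; this text tells all that it offers.
- The arm moves only by the shell command python3 -m inch 'ROWS' [FORCE]. ROWS is JSON, a list of rows, each an object with "claw": the opening, from -1 (shut) to 1 (fully open); "travel": the shift along the world's x, y, z in units of 200 mm (1.0 is 200 mm), a list of three; "turn": the turn about the world's z in units of 180 degrees (1.0 is 180 degrees). A call has 1 to 5 rows; each row is the pose to reach, as a shift and turn from the pose commanded when the call began, turning the shorter way round; what a row does not reach only later rows make up. A row lasts 1/10 s, in which the tool goes at most 50 mm and 8.59 degrees, less where a joint would pass 70% of its speed; a pose out of reach is approached as far as the arm can. A call with a number of a shift or a turn outside -1 to 1 is refused whole. A call with a gripper value outside its range is refused whole. The fingers move at their own pace and stop on an object; FORCE is the grip in N (left out, the last holds). Time passes only in rows, so rows that repeat a pose let the fingers close. It gives the time, the measured TCP pose, the force, the opening and the grip force at its end, in the units of the state.
- get_state(): the state, without advancing time (a new reading comes with each control period).
- imaging.get_image(name): name is "scene" or "top" or "wrist"; returns the picture (384x512x3 uint8, red, green, blue); there is no depth.
- imaging.camera_params(name): a dict with "camera_matrix" (3x3 intrinsics, pixels), "cam_to_world" (4x4, takes a point from camera to world coordinates); the wrist camera has in their place "T_tool_cam" (4x4, takes a point from camera to tool coordinates, whose origin is the TCP and whose axes are the flange's). Camera axes: x right, y down, z forward; pixel columns grow to the right and rows downward; lengths in m; the calibration is good to about 2 mm. A picture is of the moment at which its call begins: read the wrist's pose just before it. camera_params takes no time and is no camera call.
- ticket.sign_off(): hands the job in; it is judged then, once.
The state is a dict: "clock": time; "qpos": joint angles; "qd": joint speeds; "effort": joint torques, N m; "position": TCP position; "ee_rot": TCP orientation; "contact_force": force on the tool from outside, world axes, zero at the start; "moment": the same for the moment, N m; "width": finger opening in m; "gripper_force": force on a finger pad.
Only numpy, scipy, OpenCV 4.12 (cv2) and the standard library are available. Lean on these libraries where they do the work, as an engineer would, in place of code of your own. Each camera call takes 0.05 s, during which the arm holds its last target. There are 200 camera calls.

## Working session

There is one attempt and no reset: what is moved stays moved. The work goes in short steps, Python scripts to look and compute and a shell command to move; the robot and the scene stay as the last step left them, time stands still between calls to the robot, and variables do not carry over. Pictures are saved under pics/ and viewed, at most 16 in all, crops included, and the job is handed in when it is done.

```bash
mkdir -p pics; python3 - <<'E'
from rig import get_state, imaging
import cv2,numpy as np
for n in("scene","top","wrist"):
    cv2.imwrite(f"pics/{n}0.png",cv2.cvtColor(imaging.get_image(n),cv2.COLOR_RGB2BGR))
    print(n,{k:np.round(v,3).tolist() for k,v in imaging.camera_params(n).items()})
s=get_state();print(s)
E
```

```text
scene {'camera_matrix': [[481.879, 0.0, 257.405], [0.0, 481.879, 188.596], [0.0, 0.0, 1.0]], 'cam_to_world': [[-0.678, -0.574, 0.46, -0.253], [-0.735, 0.515, -0.441, 0.624], [0.016, -0.637, -0.771, 1.191], [0.0, 0.0, 0.0, 1.0]]}
top {'camera_matrix': [[455.767, 0.0, 259.497], [0.0, 455.767, 184.697], [0.0, 0.0, 1.0]], 'cam_to_world': [[0.009, -0.989, 0.147, 0.189], [-1.0, -0.011, -0.013, -0.004], [0.014, -0.147, -0.989, 1.628], [0.0, 0.0, 0.0, 1.0]]}
wrist {'camera_matrix': [[278.968, 0.0, 260.602], [0.0, 278.968, 190.416], [0.0, 0.0, 1.0]], 'T_tool_cam': [[0.0, -0.95, -0.314, 0.079], [1.0, -0.0, 0.0, 0.001], [-0.0, -0.314, 0.95, -0.123], [0.0, 0.0, 0.0, 1.0]]}
{'clock': 0.15, 'qpos': array([-1.40099969e+00,  2.76445680e-01,  1.50585593e+00,  1.93070954e-05,
        1.36067848e+00, -1.20979330e-01]), 'qd': array([-0.00093315, -0.0019376 , -0.00368578,  0.00026862,  0.00045772,
       -0.00089384]), 'effort': array([ 1.27935236e-03, -4.17144620e+01, -2.46033061e+01, -7.36050811e-05,
        7.62765412e-03,  2.45982170e-05]), 'position': array([ 0.16480008, -0.55049438,  0.24963528]), 'ee_rot': array([-6.93739491e-04,  9.89449825e-01,  1.44874298e-01, -7.49396645e-06]), 'contact_force': array([ 0.58331772,  0.32287385, -0.09384549]), 'moment': array([-0.02895177,  0.03384538, -0.01416572]), 'gripper_force': 0.0, 'width': 0.08538893139562774}
```

View pics/top0.png

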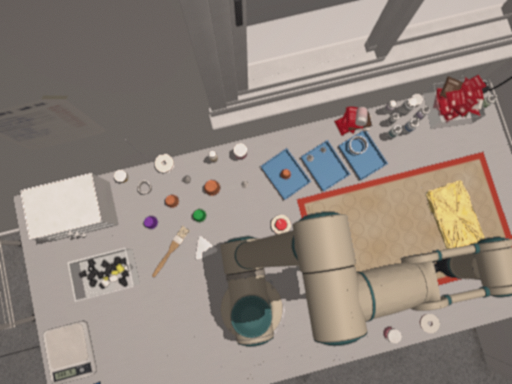

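View pics/scene0.png

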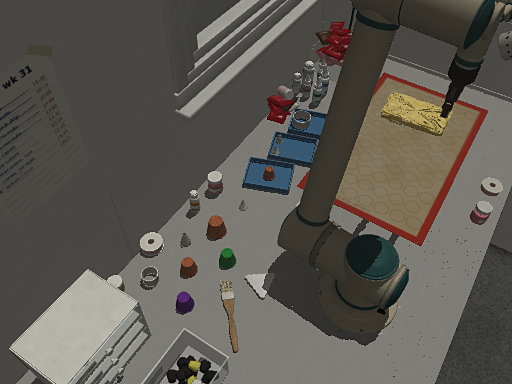

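Top view: medium copper mould (171,201), large (211,187), green look-alike (199,215), purple (150,222), loose cutter (144,188), nozzles (187,180) and (245,184), bottle (212,157), jar (240,150). The trays are for moulds (285,174), nozzles (325,165) and the cutter (362,155). In the scene view, medium is (188,267), large (216,227), cutter (149,276), and the nozzles (185,238) and (243,204). The white rings and the far-side jar are distractors.

```bash
cat > h.py <<'E'
import numpy as np,cv2
from rig import get_state, imaging
from scipy.spatial.transform import Rotation as R
def cam(n,st=None):
    p=imaging.camera_params(n);K=np.array(p["camera_matrix"])
    if n!="wrist":return K,np.array(p["cam_to_world"])
    q=st["ee_rot"];T=np.eye(4);T[:3,:3]=R.from_quat([q[1],q[2],q[3],q[0]]).as_matrix();T[:3,3]=st["position"]
    return K,T@np.array(p["T_tool_cam"])
def ray(c,u,v):
    K,T=c;d=T[:3,:3]@np.linalg.solve(K,[u,v,1]);return T[:3,3],d
def onz(c,u,v,z):
    o,d=ray(c,u,v);return o+d*(z-o[2])/d[2]
def proj(c,p):
    K,T=c;q=K@(T[:3,:3].T@(np.asarray(p)-T[:3,3]));return q[:2]/q[2]
def tri(c1,p1,c2,p2):
    o1,d1=ray(c1,*p1);o2,d2=ray(c2,*p2);A=np.c_[d1,-d2];s=np.linalg.lstsq(A,o2-o1,rcond=None)[0]
    a,b=o1+s[0]*d1,o2+s[1]*d2;return (a+b)/2,np.linalg.norm(a-b)
E
python3 - <<'E'
from h import *
t=cv2.imread("pics/top0.png");s=cv2.imread("pics/scene0.png")
cv2.imwrite("pics/tc.png",cv2.resize(t[120:240,120:400],(800,343),interpolation=cv2.INTER_CUBIC))
cv2.imwrite("pics/sc.png",cv2.resize(s[100:320,120:340],(600,600),interpolation=cv2.INTER_CUBIC))
ct,cs=cam("top"),cam("scene")
for n,a,b,h in [("med",(171,201),(188,267),.0225),("large",(211,187),(216,227),.027),("cut",(144,188),(149,276),.0165),("n1",(187,180),(185,238),.02),("n2",(245,184),(243,204),.017),("small",(286,174),(268,172),.02),("ctray",(362,155),(0,0),.003),("ntray",(325,165),(0,0),.003),("jar",(240,150),(215,182),.05),("bot",(212,157),(195,200),.05)]:
    print(n,onz(ct,*a,h).round(3),onz(cs,*b,h).round(3),*[np.round(x,3) for x in tri(ct,a,cs,b)])
E
```

```text
med [0.366 0.287 0.022] [0.367 0.289 0.022] [0.367 0.288 0.021] 0.002
large [0.417 0.147 0.027] [0.417 0.148 0.027] [0.417 0.147 0.026] 0.0
cut [0.412 0.386 0.016] [0.419 0.384 0.016] [0.412 0.385 0.027] 0.004
n1 [0.442 0.234 0.02 ] [0.451 0.236 0.02 ] [0.444 0.236 0.025] 0.008
n2 [0.43  0.027 0.017] [0.433 0.027 0.017] [0.431 0.028 0.019] 0.002
small [ 0.468 -0.119  0.02 ] [ 0.476 -0.119  0.02 ] [ 0.469 -0.117  0.026] 0.006
ctray [ 0.544 -0.398  0.003] [2.095 0.065 0.003] [0.369 0.154 0.923] 0.645
ntray [ 0.506 -0.262  0.003] [2.095 0.065 0.003] [0.378 0.173 0.883] 0.592
jar [0.547 0.046 0.05 ] [0.537 0.051 0.05 ] [0.549 0.045 0.035] 0.004
bot [0.52  0.144 0.05 ] [0.522 0.141 0.05 ] [0.519 0.143 0.055] 0.001
```

View pics/tc.png

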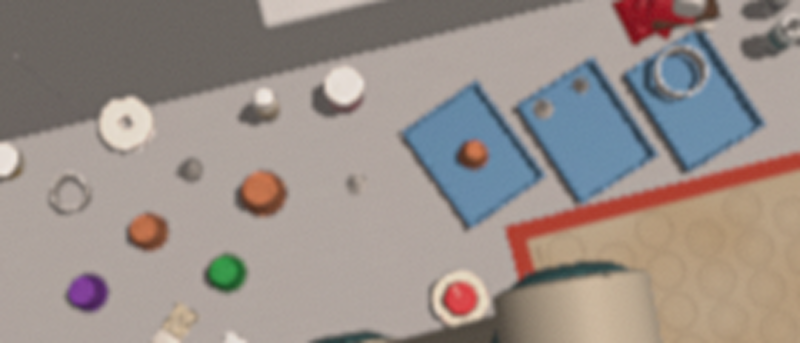

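View pics/sc.png

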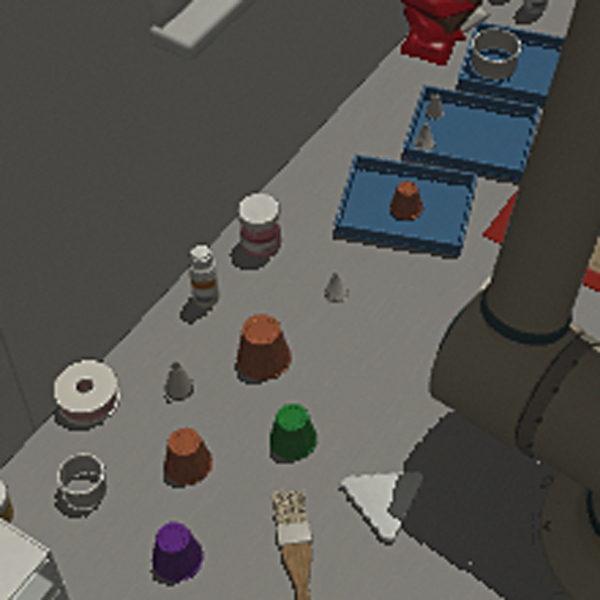

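Candidates, by top pixel: copper cones at (171,201) and (211,187), the tray's small one at (286,174), green at (199,215), purple at (150,222). By size, the smaller loose copper cone is medium and the bigger is large. Of the nozzles, (187,180) is the taller (big) and (245,184) the little one. The crops confirm this. Next: tray frames.

```bash
python3 - <<'E'
from h import *
t=cv2.imread("pics/top0.png");ct=cam("top")
hsv=cv2.cvtColor(t,cv2.COLOR_BGR2HSV)
m=cv2.inRange(hsv,(98,90,40),(118,255,255))
k,l,st,ce=cv2.connectedComponentsWithStats(m)
for i in range(1,k):
    if st[i,4]<300: continue
    c=max(cv2.findContours((l==i).astype(np.uint8),cv2.RETR_EXTERNAL,cv2.CHAIN_APPROX_NONE)[0],key=len)[:,0]
    w=np.array([onz(ct,u,v,.012)[:2] for u,v in c],np.float32)*1000
    (cx,cy),(a,b),an=cv2.minAreaRect(w)
    box=cv2.boxPoints(((cx,cy),(a,b),an))
    e=[box[1]-box[0],box[2]-box[1]];L=max(e,key=np.linalg.norm)
    print(np.round([cx,cy,a,b],1),"long yaw",np.degrees(np.arctan2(L[1],L[0])).round(1)%180,st[i])
for n,p in dict(ring=(358,146),n1=(312,157),n2=(322,150)).items(): print(n,onz(ct,*p,.02).round(3))
for n,lo,hi in [("cop",(3,120,60),(14,255,255))]:
    k,l,st,ce=cv2.connectedComponentsWithStats(cv2.inRange(hsv,lo,hi))
    for i in range(1,k):
        if st[i,4]>20: print(st[i],ce[i].round(1),onz(ct,*ce[i],.022).round(3))
E
```

```text
[ 544.3 -396.2  143.1  111.8] long yaw 32.2 [340 132  46  47 826]
[ 502.4 -259.2  142.8  111.1] long yaw 32.8 [ 302  142   46   48 1071]
[ 470.5 -115.9  143.3  110.3] long yaw 35.9 [ 262  150   47   48 1070]
ring [ 0.574 -0.38   0.02 ]
n1 [ 0.531 -0.213  0.02 ]
n2 [ 0.557 -0.249  0.02 ]
[ 298  152  214   87 1657] [415.9 185.5] [ 0.431 -0.584  0.022]
[281 170   9   8  55] [285.3 173.6] [ 0.469 -0.117  0.022]
[205 181  14  14 160] [211.6 187.2] [0.417 0.146 0.022]
[166 195  12  12 113] [171.5 200.6] [0.367 0.286 0.022]
[438 276  20   9 100] [445.7 279.6] [ 0.102 -0.675  0.022]
```

```bash
python3 -m inch '[{"claw":1,"travel":[0.6,1.0,0],"turn":0.239},{"claw":1,"travel":[0.6,1.0,0],"turn":0.239},{"claw":1,"travel":[0.6,1.0,0],"turn":0.239},{"claw":1,"travel":[0.6,1.0,0],"turn":0.239},{"claw":1,"travel":[0.6,1.0,0],"turn":0.239}]' 40
python3 -c "
from rig import get_state as g;s=g();print(s['clock'],s['position'],s['ee_rot'],s['qpos'])"
```

```text
clock: 0.65
position: [0.2856, -0.3477, 0.2501]
ee_rot: [-0.001, 0.866, 0.5, 0.001]
contact_force: [-0.3, -0.7, 0.2]
width: 0.0855
gripper_force: 0.0
0.65 [ 0.28559214 -0.3476619   0.25012922] [-6.27390288e-04  8.65826089e-01  5.00344377e-01  5.42826905e-04] [-1.03882135e+00  8.63471331e-02  1.74930496e+00  1.13483195e-03
  1.30718680e+00 -5.16314751e-01]
```

```bash
python3 -m inch '[{"claw":1,"travel":[0.6,1.0,0],"turn":0.239},{"claw":1,"travel":[0.6,1.0,0],"turn":0.239},{"claw":1,"travel":[0.6,1.0,0],"turn":0.239},{"claw":1,"travel":[0.6,1.0,0],"turn":0.239},{"claw":1,"travel":[0.6,1.0,0],"turn":0.239}]' >/dev/null
python3 -m inch '[{"claw":1,"travel":[0,1.1,0],"turn":0.119},{"claw":1,"travel":[0,1.1,0],"turn":0.119},{"claw":1,"travel":[0,1.1,0],"turn":0.119},{"claw":1,"travel":[0,1.1,0],"turn":0.119},{"claw":1,"travel":[0,1.1,0],"turn":0.119}]' >/dev/null
python3 -m inch '[{"claw":1,"travel":[-0.19,1.0,-0.5],"turn":0},{"claw":1,"travel":[-0.19,1.05,-0.55],"turn":0},{"claw":1,"travel":[-0.19,1.05,-0.55],"turn":0},{"claw":1,"travel":[-0.19,1.05,-0.55],"turn":0},{"claw":1,"travel":[-0.19,1.05,-0.55],"turn":0},{"claw":1,"travel":[-0.19,1.05,-0.55],"turn":0}]'
python3 -m inch '[{"claw":1,"travel":[-0.19,1.05,-0.55],"turn":0},{"claw":1,"travel":[-0.19,1.05,-0.55],"turn":0},{"claw":1,"travel":[-0.19,1.05,-0.55],"turn":0},{"claw":1,"travel":[-0.19,1.05,-0.55],"turn":0},{"claw":1,"travel":[-0.19,1.05,-0.55],"turn":0}]'
cat >> h.py <<'E'
def snap(name):
    s=get_state();im=cv2.cvtColor(imaging.get_image("wrist"),cv2.COLOR_RGB2BGR);cv2.imwrite(f"pics/{name}.png",im);return s,cam("wrist",s),im
def blobs(im,lo,hi,amin=150):
    hsv=cv2.cvtColor(im,cv2.COLOR_BGR2HSV);m=cv2.inRange(hsv,lo,hi)
    for c in cv2.findContours(m,cv2.RETR_EXTERNAL,cv2.CHAIN_APPROX_NONE)[0]:
        if cv2.contourArea(c)>amin: yield c
E
python3 - <<'E'
from h import *
s,c,im=snap("w1");print(s["position"])
for b in blobs(im,(3,100,40),(16,255,255)):
    x,y,w,h=cv2.boundingRect(b);print(x,y,w,h,onz(c,x+w/2,y+h/2,.03))
E
```

```text
[ 0.40560578 -0.14797802  0.25032408]
0 284 21 65 [ 0.08724597 -0.46371544  0.03      ]
0 163 253 173 [ 0.24993021 -0.30753778  0.03      ]
301 136 29 29 [ 0.46653432 -0.11502313  0.03      ]out of range
invalid input at $: expected 1 to 5 rows
out of range
```

View pics/w1.png

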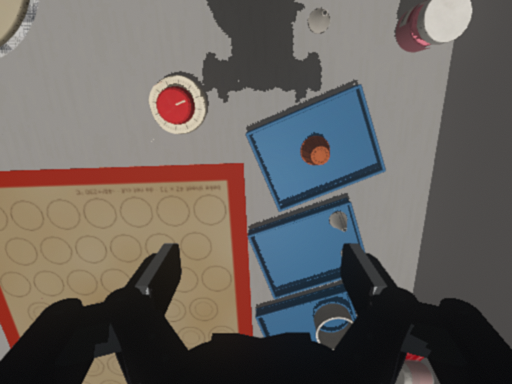

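The wrist view shows mould tray corners at about (248,131), (359,84), (384,172) and (281,208), with the small mould's top face at (319,155). I'll measure these, then move on in shorter steps.

```bash

cat > moves.txt <<'E'
E
python3 - <<'E'
from h import *
s=get_state();c=cam("wrist",s)
im=cv2.imread("pics/w1.png")
print("small top",onz(c,319,155,.039).round(4))
P=[onz(c,u,v,.018)[:2] for u,v in [(248,131),(359,84),(384,172),(281,208)]]
P=np.array(P);print(P.round(3),P.mean(0).round(4)); 
for a,b in((0,1),(3,2),(0,3),(1,2)): d=P[b]-P[a];print(np.linalg.norm(d).round(3),np.degrees(np.arctan2(d[1],d[0])).round(1))
E
python3 -m inch '[{"claw":1,"travel":[0,1.0,0],"turn":0.119},{"claw":1,"travel":[0,1.0,0],"turn":0.119},{"claw":1,"travel":[0,1.0,0],"turn":0.119},{"claw":1,"travel":[0,1.0,0],"turn":0.119},{"claw":1,"travel":[0,1.0,0],"turn":0.119}]' >/dev/null
python3 -m inch '[{"claw":1,"travel":[-0.19,1.0,-0.3],"turn":0},{"claw":1,"travel":[-0.19,1.0,-0.3],"turn":0},{"claw":1,"travel":[-0.19,1.0,-0.3],"turn":0},{"claw":1,"travel":[-0.19,1.0,-0.3],"turn":0},{"claw":1,"travel":[-0.19,1.0,-0.3],"turn":0}]' >/dev/null
python3 -m inch '[{"claw":1,"travel":[0,0.19,-0.25],"turn":0},{"claw":1,"travel":[0,0.19,-0.25],"turn":0}]'
python3 - <<'E'
from h import *
s,c,im=snap("w2");print(s["position"])
for b in blobs(im,(3,100,40),(16,255,255)):
    x,y,w,h=cv2.boundingRect(b);print(x,y,w,h,onz(c,x+w/2,y+h/2,.03))
E
```

```text
small top [ 0.4724 -0.1136  0.039 ]
[[ 0.382 -0.108]
 [ 0.499 -0.023]
 [ 0.567 -0.118]
 [ 0.449 -0.199]] [ 0.4743 -0.112 ]
0.144 35.9
0.143 34.1
0.112 -53.7
0.117 -54.1
clock: 2.4
position: [0.3659, 0.2871, 0.1377]
ee_rot: [-0.001, 0.469, 0.883, -0.002]
contact_force: [0.1, -0.7, -0.6]
width: 0.0855
gripper_force: 0.0
[0.36588667 0.28706478 0.13774511]
207 286 51 56 [0.41275694 0.16326664 0.03      ]
241 162 50 58 [0.36632374 0.29136891 0.03      ]
41 0 89 124 [0.19499792 0.29946698 0.03      ]
```

View pics/w2.png

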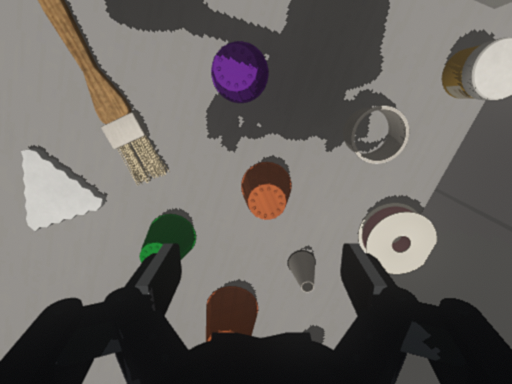

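The medium mould's top face is at (267,202), the nozzle tip at (307,287), the cutter's top rim around (382,133), and green and purple are at (168,240) and (240,72).

```bash
python3 - <<'E'
from h import *
s=get_state();c=cam("wrist",s)
print("med top",onz(c,267,202,.045).round(4),"noz tip",onz(c,307,287,.042).round(4),"cut",onz(c,382,134,.033).round(4), onz(c,379,135,.0165).round(4),"green",onz(c,155,252,.045).round(3))
E
```

```text
med top [0.369  0.2878 0.045 ] noz tip [0.448  0.2384 0.042 ] cut [0.4149 0.3839 0.033 ] [0.4202 0.3841 0.0165] green [0.314 0.194 0.045]
```

```bash
python3 -m inch '[{"claw":1,"travel":[0.01,0,-0.3],"turn":0},{"claw":1,"travel":[0.01,0,-0.5],"turn":0},{"claw":1,"travel":[0.01,0,-0.57],"turn":0},{"claw":1,"travel":[0.01,0,-0.57],"turn":0},{"claw":0.3,"travel":[0.01,0,-0.57],"turn":0}]' 40
python3 -m inch '[{"claw":-1,"travel":[0,0,0],"turn":0},{"claw":-1,"travel":[0,0,0],"turn":0},{"claw":-1,"travel":[0,0,0],"turn":0},{"claw":-1,"travel":[0,0,0],"turn":0},{"claw":-1,"travel":[0,0,0],"turn":0}]' 40
python3 -m inch '[{"claw":-1,"travel":[0,0,0.05],"turn":0},{"claw":-1,"travel":[0,0,0.25],"turn":0},{"claw":-1,"travel":[0,0,0.5],"turn":0},{"claw":-1,"travel":[0,0,0.7],"turn":0},{"claw":-1,"travel":[0,0,0.7],"turn":0}]'
```

```text
clock: 2.95
position: [0.3703, 0.2864, 0.0273]
ee_rot: [0.001, 0.47, 0.883, 0.0]
contact_force: [0.1, 0.6, 0.3]
width: 0.0735
gripper_force: 0.0
clock: 3.45
position: [0.3703, 0.2875, 0.0284]
ee_rot: [0.001, 0.469, 0.883, 0.002]
contact_force: [-0.0, -1.8, 7.6]
width: 0.0404
gripper_force: 39.3
clock: 3.95
position: [0.3723, 0.2892, 0.1729]
ee_rot: [0.004, 0.469, 0.883, 0.006]
contact_force: [1.3, 0.2, -1.1]
width: 0.0407
gripper_force: 40.2
```

```bash
python3 -m inch '[{"claw":-1,"travel":[0.06,-0.22,0],"turn":0},{"claw":-1,"travel":[0.12,-0.46,0],"turn":0},{"claw":-1,"travel":[0.19,-0.7,0],"turn":0},{"claw":-1,"travel":[0.26,-0.94,0],"turn":0},{"claw":-1,"travel":[0.26,-1,0],"turn":0}]' >/dev/null
python3 -m inch '[{"claw":-1,"travel":[0.06,-0.22,0],"turn":0},{"claw":-1,"travel":[0.12,-0.46,0],"turn":0},{"claw":-1,"travel":[0.19,-0.7,0],"turn":0},{"claw":-1,"travel":[0.26,-0.94,0],"turn":0},{"claw":-1,"travel":[0.26,-1,0],"turn":0}]' >/dev/null
python3 -m inch '[{"claw":-1,"travel":[0,0,0],"turn":0},{"claw":-1,"travel":[0,0,0],"turn":0}]'
python3 - <<'E'
from h import *
s,c,im=snap("w3");print(s["position"])
sc=cv2.cvtColor(imaging.get_image("scene"),cv2.COLOR_RGB2BGR)
tp=cv2.cvtColor(imaging.get_image("top"),cv2.COLOR_RGB2BGR)
cv2.imwrite("pics/j3.png",np.hstack([cv2.resize(im,(512,384)),cv2.resize(sc[90:240,200:320],(288,384))]))
E
```

```text
clock: 5.15
position: [0.4717, -0.1113, 0.1658]
ee_rot: [-0.001, 0.469, 0.883, 0.0]
contact_force: [0.1, 0.1, -0.9]
width: 0.0408
gripper_force: 40.2
[ 0.47171176 -0.1113354   0.16580898]
```

View pics/j3.png

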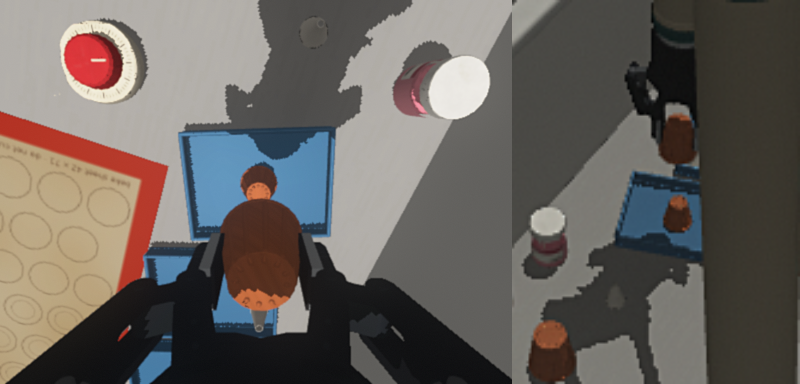

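The held medium mould's rim is centred near (260,235) and its top near (261,298). The small mould's visible top is around (258,190), and the tray corners are (180,132), (335,126), (331,236) and (190,240).

```bash
python3 - <<'E'
from h import *
s=get_state();c=cam("wrist",s);p=s["position"]
print("small",onz(c,258,188,.039).round(4), onz(c,258,183,.03).round(4))
P=np.array([onz(c,u,v,.018)[:2] for u,v in [(180,132),(335,126),(331,236),(190,240)]]);print(P.mean(0).round(4))
for a,b in((0,1),(3,2),(0,3),(1,2)): d=P[b]-P[a];print(np.linalg.norm(d).round(3),np.degrees(np.arctan2(d[1],d[0])).round(1))
print("exp rim",proj(c,p+[0,0,-.0275]),"exp top",proj(c,p+[0,0,.0175]))
im=cv2.imread("pics/w3.png")
for b in blobs(im,(3,100,20),(16,255,255)): print(cv2.boundingRect(b))
for b in blobs(im,(98,90,60),(118,255,255),3000): print(cv2.boundingRect(b))
E
```

```text
small [ 0.4689 -0.1132  0.039 ] [ 0.4676 -0.1114  0.03  ]
[ 0.4726 -0.1175]
0.148 36.3
0.153 36.0
0.116 -55.6
0.116 -53.2
exp rim [262.91142135 238.31305122] exp top [263.59933369 286.06900244]
(221, 166, 80, 145)
(0, 112, 168, 182)
(179, 127, 156, 114)
```

```bash
python3 -m inch '[{"claw":-1,"travel":[-0.005,-0.02,0],"turn":0},{"claw":-1,"travel":[-0.005,-0.02,-0.2],"turn":0},{"claw":-1,"travel":[-0.005,-0.02,-0.4],"turn":0},{"claw":-1,"travel":[-0.005,-0.02,-0.48],"turn":0},{"claw":-1,"travel":[-0.005,-0.02,-0.54],"turn":0}]'
python3 -m inch '[{"claw":-1,"travel":[0,0,-0.03],"turn":0},{"claw":-1,"travel":[0,0,-0.06],"turn":0},{"claw":-1,"travel":[0,0,-0.09],"turn":0},{"claw":-1,"travel":[0,0,-0.11],"turn":0},{"claw":-1,"travel":[0,0,-0.11],"turn":0}]'
```

```text
clock: 5.8
position: [0.4708, -0.1159, 0.0568]
ee_rot: [-0.001, 0.469, 0.883, -0.0]
contact_force: [-0.5, 0.3, 0.1]
width: 0.041
gripper_force: 40.2
clock: 6.3
position: [0.4717, -0.1168, 0.0362]
ee_rot: [-0.0, 0.469, 0.883, 0.0]
contact_force: [-0.6, 0.8, -1.6]
width: 0.0405
gripper_force: 40.2
```

```bash
python3 -m inch '[{"claw":-1,"travel":[0,0,-0.02],"turn":0},{"claw":-1,"travel":[0,0,-0.02],"turn":0}]'
python3 -m inch '[{"claw":-1,"travel":[0,0,-0.015],"turn":0},{"claw":-1,"travel":[0,0,-0.015],"turn":0}]'
```

```text
clock: 6.5
position: [0.4718, -0.1169, 0.0322]
ee_rot: [-0.0, 0.469, 0.883, 0.0]
contact_force: [0.5, 0.3, -0.6]
width: 0.0406
gripper_force: 40.2
clock: 6.7
position: [0.4721, -0.117, 0.0313]
ee_rot: [0.001, 0.469, 0.883, 0.0]
contact_force: [-4.6, 1.3, 15.9]
width: 0.0407
gripper_force: 43.0
```

```bash
python3 -m inch '[{"claw":0.4,"travel":[0,0,0],"turn":0},{"claw":0.4,"travel":[0,0,0],"turn":0},{"claw":0.4,"travel":[0,0,0],"turn":0}]'
python3 -m inch '[{"claw":0.4,"travel":[0,0,0.25],"turn":0},{"claw":0.4,"travel":[0,0,0.4],"turn":0},{"claw":0.4,"travel":[0,0,0.55],"turn":0},{"claw":0.4,"travel":[0,0,0.55],"turn":0}]'
python3 - <<'E'
from h import *
s,c,im=snap("w4");p=s["position"]
print("exp top home",proj(c,[.4712,-.115,.048]))
for b in blobs(im,(3,100,20),(16,255,255)): print(cv2.boundingRect(b))
cv2.imwrite("pics/w4c.png",cv2.resize(im[80:300,150:400],(500,440)))
E
```

```text
clock: 7.0
position: [0.4719, -0.1169, 0.0293]
ee_rot: [0.0, 0.469, 0.883, 0.0]
contact_force: [-0.6, -0.1, -0.5]
width: 0.0597
gripper_force: 0.0
clock: 7.4
position: [0.4746, -0.118, 0.143]
ee_rot: [0.004, 0.469, 0.883, 0.0]
contact_force: [0.6, 0.1, -1.0]
width: 0.0597
gripper_force: 0.0
exp top home [260.38142996 193.87768464]
(234, 156, 50, 57)
(0, 111, 160, 181)
```

View pics/w4c.png

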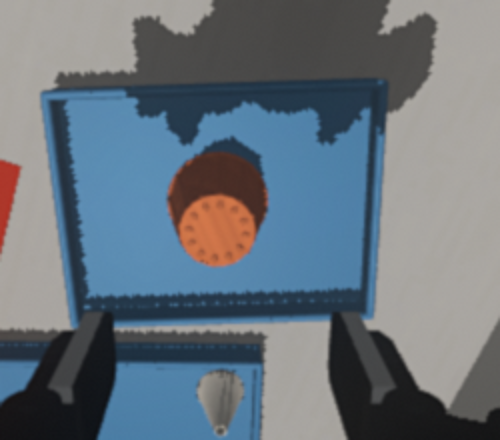

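The medium mould sits upright and centred, top face at (259,194) against (260,194) expected when home. Now the large one.

```bash
python3 -m inch '[{"claw":1,"travel":[-0.05,0.22,0],"turn":0},{"claw":1,"travel":[-0.1,0.44,0],"turn":0},{"claw":1,"travel":[-0.14,0.66,0],"turn":0},{"claw":1,"travel":[-0.18,0.88,0],"turn":0},{"claw":1,"travel":[-0.2,0.98,0],"turn":0}]' >/dev/null
python3 -m inch '[{"claw":1,"travel":[-0.07,0.22,0],"turn":0},{"claw":1,"travel":[-0.07,0.33,0],"turn":0},{"claw":1,"travel":[-0.07,0.33,0],"turn":0},{"claw":1,"travel":[-0.07,0.33,0],"turn":0}]'
python3 - <<'E'
from h import *
s,c,im=snap("w5");p=s["position"]
print(p,"exp top",proj(c,[.417,.147,.054]))
for b in blobs(im,(5,150,130),(16,255,255),100): print(cv2.boundingRect(b),cv2.minEnclosingCircle(b),onz(c,*cv2.minEnclosingCircle(b)[0],.054))
for b in blobs(im,(3,100,20),(16,255,255)): print(cv2.boundingRect(b))
E
```

```text
clock: 8.35
position: [0.4171, 0.1449, 0.1382]
ee_rot: [-0.001, 0.469, 0.883, -0.001]
contact_force: [0.2, 0.9, -0.1]
width: 0.0859
gripper_force: 0.0
[0.41710168 0.14489879 0.13818589] exp top [264.05961616 202.19564706]
(241, 181, 50, 45) ((265.5, 203.0), 24.824481964111328) [0.41832826 0.14707972 0.054     ]
(82, 360, 20, 24)
(0, 337, 18, 17)
(235, 155, 61, 72)
```

```bash
python3 -m inch '[{"claw":1,"travel":[0.005,0.01,-0.25],"turn":0},{"claw":1,"travel":[0.005,0.01,-0.45],"turn":0},{"claw":1,"travel":[0.005,0.01,-0.545],"turn":0},{"claw":1,"travel":[0.005,0.01,-0.545],"turn":0},{"claw":0.5,"travel":[0.005,0.01,-0.545],"turn":0}]' 40
python3 -m inch '[{"claw":-1,"travel":[0,0,0],"turn":0},{"claw":-1,"travel":[0,0,0],"turn":0},{"claw":-1,"travel":[0,0,0],"turn":0},{"claw":-1,"travel":[0,0,0],"turn":0},{"claw":-1,"travel":[0,0,0],"turn":0}]' 40
python3 -m inch '[{"claw":-1,"travel":[0,0,0.05],"turn":0},{"claw":-1,"travel":[0,0,0.25],"turn":0},{"claw":-1,"travel":[0,0,0.5],"turn":0},{"claw":-1,"travel":[0,0,0.75],"turn":0},{"claw":-1,"travel":[0,0,0.75],"turn":0}]'
```

```text
clock: 8.9
position: [0.4192, 0.1462, 0.0303]
ee_rot: [-0.0, 0.47, 0.883, -0.0]
contact_force: [0.2, 0.0, -1.1]
width: 0.073
gripper_force: 0.0
clock: 9.4
position: [0.4203, 0.147, 0.0321]
ee_rot: [0.002, 0.469, 0.883, 0.001]
contact_force: [-0.2, -2.2, 6.9]
width: 0.049
gripper_force: 40.6
clock: 9.9
position: [0.4234, 0.1481, 0.1878]
ee_rot: [0.006, 0.469, 0.883, 0.005]
contact_force: [1.5, -0.3, -0.8]
width: 0.0491
gripper_force: 41.8
```

```bash
python3 -m inch '[{"claw":-1,"travel":[0.05,-0.2,0],"turn":0},{"claw":-1,"travel":[0.1,-0.42,0],"turn":0},{"claw":-1,"travel":[0.14,-0.64,0],"turn":0},{"claw":-1,"travel":[0.18,-0.86,0],"turn":0},{"claw":-1,"travel":[0.2,-0.98,0],"turn":0}]' >/dev/null
python3 -m inch '[{"claw":-1,"travel":[0.065,-0.2,0],"turn":0},{"claw":-1,"travel":[0.065,-0.33,0],"turn":0},{"claw":-1,"travel":[0.065,-0.33,0],"turn":0},{"claw":-1,"travel":[0.065,-0.33,0],"turn":0},{"claw":-1,"travel":[0.065,-0.33,0],"turn":0}]'
python3 - <<'E'
from h import *
s,c,im=snap("w6");p=s["position"]
print("rim exp",proj(c,p-[0,0,.0315]),"top exp",proj(c,p+[0,0,.0225]))
for b in blobs(im,(3,100,20),(16,255,255)): print(cv2.boundingRect(b))
cv2.imwrite("pics/w6c.png",cv2.resize(im[80:340,150:400],(500,520)))
E
```

```text
clock: 10.9
position: [0.4711, -0.1138, 0.1801]
ee_rot: [-0.001, 0.469, 0.883, 0.0]
contact_force: [-0.0, -0.7, -1.3]
width: 0.0488
gripper_force: 41.8
rim exp [262.86835896 235.23095206] top exp [263.70203483 293.45961268]
(213, 156, 95, 171)
(0, 105, 174, 178)
```

View pics/w6c.png

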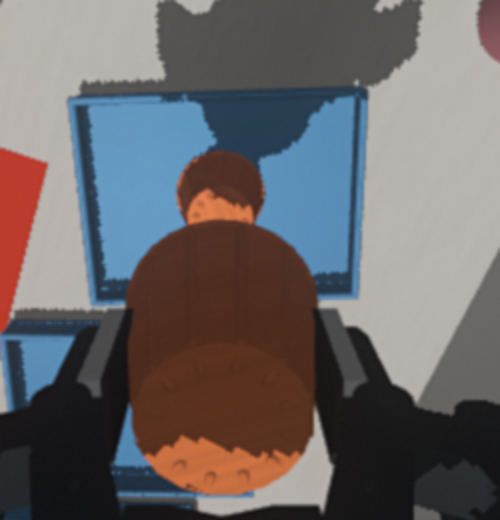

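The large mould is held upright, centred on column 260, in line with the medium mould at column 260. Lowering.

```bash
python3 -m inch '[{"claw":-1,"travel":[0,-0.01,-0.1],"turn":0},{"claw":-1,"travel":[0,-0.01,-0.3],"turn":0},{"claw":-1,"travel":[0,-0.01,-0.42],"turn":0},{"claw":-1,"travel":[0,-0.01,-0.48],"turn":0},{"claw":-1,"travel":[0,-0.01,-0.53],"turn":0}]'
python3 -m inch '[{"claw":-1,"travel":[0,0,-0.04],"turn":0},{"claw":-1,"travel":[0,0,-0.08],"turn":0},{"claw":-1,"travel":[0,0,-0.12],"turn":0},{"claw":-1,"travel":[0,0,-0.15],"turn":0},{"claw":-1,"travel":[0,0,-0.15],"turn":0}]'
```

```text
clock: 11.45
position: [0.4713, -0.1156, 0.0734]
ee_rot: [-0.001, 0.469, 0.883, 0.0]
contact_force: [0.0, -0.2, -2.2]
width: 0.049
gripper_force: 41.8
clock: 11.95
position: [0.4714, -0.1167, 0.0437]
ee_rot: [-0.001, 0.469, 0.883, -0.0]
contact_force: [0.4, 0.2, -1.3]
width: 0.0492
gripper_force: 41.8
```

```bash
python3 -m inch '[{"claw":-1,"travel":[0,0,-0.02],"turn":0},{"claw":-1,"travel":[0,0,-0.03],"turn":0},{"claw":-1,"travel":[0,0,-0.03],"turn":0}]'
python3 -m inch '[{"claw":-1,"travel":[0,0,-0.015],"turn":0},{"claw":-1,"travel":[0,0,-0.015],"turn":0}]'
```

```text
clock: 12.25
position: [0.4718, -0.1169, 0.0382]
ee_rot: [-0.0, 0.469, 0.883, 0.0]
contact_force: [-0.2, -0.0, -1.7]
width: 0.0488
gripper_force: 41.8
clock: 12.45
position: [0.4721, -0.117, 0.0353]
ee_rot: [0.0, 0.469, 0.883, 0.0]
contact_force: [-0.4, 0.8, -1.9]
width: 0.0487
gripper_force: 41.8
```

```bash
python3 -m inch '[{"claw":-1,"travel":[0,0,-0.01],"turn":0},{"claw":-1,"travel":[0,0,-0.01],"turn":0}]'
```

```text
clock: 12.65
position: [0.4721, -0.117, 0.035]
ee_rot: [0.001, 0.469, 0.883, 0.0]
contact_force: [-3.9, 0.9, 14.3]
width: 0.0487
gripper_force: 44.3
```

```bash
python3 -m inch '[{"claw":0.55,"travel":[0,0,0],"turn":0},{"claw":0.55,"travel":[0,0,0],"turn":0},{"claw":0.55,"travel":[0,0,0],"turn":0}]'
python3 -m inch '[{"claw":0.55,"travel":[0,0,0.2],"turn":0},{"claw":0.55,"travel":[0,0,0.4],"turn":0},{"claw":0.55,"travel":[0,0,0.55],"turn":0},{"claw":0.55,"travel":[0,0,0.55],"turn":0},{"claw":0.55,"travel":[0,0,0.55],"turn":0}]'
python3 - <<'E'
from h import *
s,c,im=snap("w7");print(proj(c,[.4712,-.1155,.057]))
for b in blobs(im,(5,150,130),(16,255,255),100): print(cv2.boundingRect(b),cv2.minEnclosingCircle(b))
cv2.imwrite("pics/w7c.png",cv2.resize(im[80:300,150:400],(500,440)))
E
python3 -m inch '[{"claw":0.3,"travel":[-0.05,0.2,0],"turn":0},{"claw":0.3,"travel":[-0.12,0.42,0],"turn":0},{"claw":0.3,"travel":[-0.2,0.64,0],"turn":0},{"claw":0.3,"travel":[-0.2,0.725,0],"turn":0},{"claw":0.3,"travel":[-0.2,0.725,0],"turn":0}]'
python3 -m inch '[{"claw":0.3,"travel":[0,0,0],"turn":0},{"claw":0.3,"travel":[0,0,0],"turn":0}]'
python3 - <<'E'
from h import *
s,c,im=snap("w8");print(proj(c,[.431,.028,.034]),proj(c,[.431,.028,0]))
cv2.imwrite("pics/w8j.png",np.hstack([cv2.imread("pics/w7c.png")[:, :400],cv2.resize(im[80:300,160:360],(400,440))]))
E
```

```text
clock: 12.95
position: [0.4719, -0.1169, 0.0333]
ee_rot: [0.0, 0.469, 0.883, 0.0]
contact_force: [0.2, 0.3, 0.5]
width: 0.0662
gripper_force: 0.0
clock: 13.45
position: [0.4719, -0.1169, 0.1435]
ee_rot: [0.0, 0.469, 0.883, 0.0]
contact_force: [-1.1, -0.3, -0.1]
width: 0.0661
gripper_force: 0.0
[262.59254523 201.32756938]
(236, 180, 50, 45) ((260.5, 201.5), 24.748836517333984)
clock: 14.0
position: [0.4298, 0.0302, 0.1417]
ee_rot: [-0.002, 0.468, 0.884, -0.001]
contact_force: [-0.0, -0.9, -0.0]
width: 0.0559
gripper_force: 0.0
clock: 14.2
position: [0.4319, 0.0273, 0.1426]
ee_rot: [-0.001, 0.47, 0.883, -0.0]
contact_force: [0.6, -0.0, 0.1]
width: 0.0555
gripper_force: 0.0
[262.03858976 193.1661856 ] [261.947102   182.12584012]
```

View pics/w8j.png

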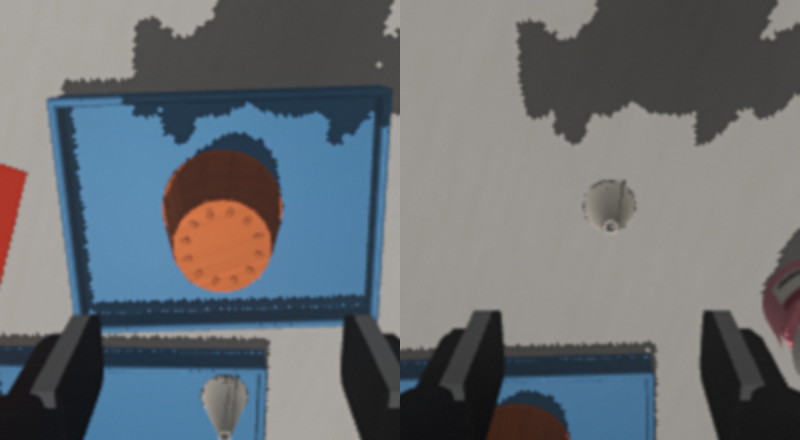

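Left: the large mould is home and centred. Right: the little nozzle's tip is at (265,193), 3 px from where I predicted it. Gripping it.

```bash
python3 -m inch '[{"claw":0.3,"travel":[0.01,0.006,-0.25],"turn":0},{"claw":0.3,"travel":[0.01,0.006,-0.45],"turn":0},{"claw":0.3,"travel":[0.01,0.006,-0.59],"turn":0},{"claw":0.3,"travel":[0.01,0.006,-0.59],"turn":0},{"claw":-0.2,"travel":[0.01,0.006,-0.59],"turn":0}]' 30
python3 -m inch '[{"claw":-1,"travel":[0,0,0],"turn":0},{"claw":-1,"travel":[0,0,0],"turn":0},{"claw":-1,"travel":[0,0,0],"turn":0},{"claw":-1,"travel":[0,0,0],"turn":0},{"claw":-1,"travel":[0,0,0],"turn":0}]' 30
python3 -m inch '[{"claw":-1,"travel":[0,0,0.05],"turn":0},{"claw":-1,"travel":[0,0,0.25],"turn":0},{"claw":-1,"travel":[0,0,0.5],"turn":0},{"claw":-1,"travel":[0,0,0.5],"turn":0},{"claw":-1,"travel":[0,0,0.5],"turn":0}]'
```

```text
clock: 14.75
position: [0.4342, 0.0286, 0.0253]
ee_rot: [-0.0, 0.47, 0.883, -0.0]
contact_force: [-0.1, -1.1, 1.1]
width: 0.0421
gripper_force: 0.0
clock: 15.25
position: [0.4353, 0.0291, 0.0267]
ee_rot: [0.002, 0.469, 0.883, 0.001]
contact_force: [0.6, -1.2, 7.1]
width: 0.0183
gripper_force: 29.6
clock: 15.75
position: [0.4344, 0.0294, 0.1271]
ee_rot: [0.002, 0.469, 0.883, 0.001]
contact_force: [0.2, 0.3, -1.2]
width: 0.0186
gripper_force: 28.1
```

```bash
python3 -m inch '[{"claw":-1,"travel":[0.03,-0.15,0.1],"turn":0},{"claw":-1,"travel":[0.08,-0.38,0.1],"turn":0},{"claw":-1,"travel":[0.12,-0.6,0.1],"turn":0},{"claw":-1,"travel":[0.16,-0.8,0.1],"turn":0},{"claw":-1,"travel":[0.16,-0.8,0.1],"turn":0}]' >/dev/null
python3 -m inch '[{"claw":-1,"travel":[0.03,-0.15,0],"turn":0},{"claw":-1,"travel":[0.08,-0.38,0],"turn":0},{"claw":-1,"travel":[0.12,-0.6,0],"turn":0},{"claw":-1,"travel":[0.155,-0.82,0],"turn":0},{"claw":-1,"travel":[0.155,-0.82,0],"turn":0}]' >/dev/null
python3 -m inch '[{"claw":-1,"travel":[0,0,0],"turn":0},{"claw":-1,"travel":[0,0,0],"turn":0}]'
python3 - <<'E'
from h import *
s,c,im=snap("w9");p=s["position"]
print(p,"foot point below:",proj(c,[p[0],p[1],.003]))
y=np.radians(33.5);X=np.array([np.cos(y),np.sin(y)]);Y=np.array([-X[1],X[0]]);ce=np.array([.5028,-.2588])
for a,b in((75,57),(75,-57),(-75,57),(-75,-57)): print(a,b,proj(c,[*(ce+(a*X+b*Y)/1000),.018]).round(0))
E
```

```text
clock: 16.95
position: [0.4958, -0.2927, 0.1442]
ee_rot: [-0.002, 0.469, 0.883, 0.001]
contact_force: [-1.6, -0.0, -0.0]
width: 0.0183
gripper_force: 28.2
[ 0.49580554 -0.29268189  0.14419222] foot point below: [262.18788097 184.01459702]
75 57 [381.  98.]
75 -57 [364. 222.]
-75 57 [204.  96.]
-75 -57 [210. 220.]
```

View pics/w9.png

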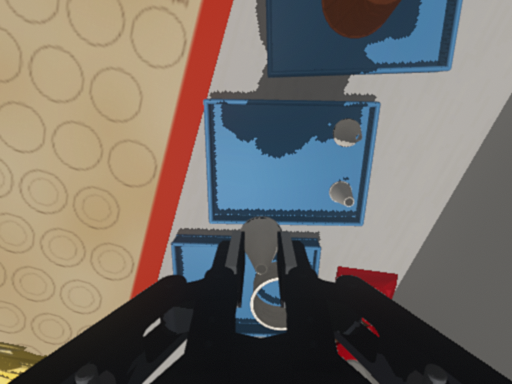

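The nozzle tray's corners, at (206,101), (381,101), (363,224) and (209,223), match my frame. The spot below the held nozzle, (262,184), is clear. Lowering.

```bash
python3 -m inch '[{"claw":-1,"travel":[0,0,-0.2],"turn":0},{"claw":-1,"travel":[0,0,-0.4],"turn":0},{"claw":-1,"travel":[0,0,-0.5],"turn":0},{"claw":-1,"travel":[0,0,-0.54],"turn":0},{"claw":-1,"travel":[0,0,-0.54],"turn":0}]'
python3 -m inch '[{"claw":-1,"travel":[0,0,-0.015],"turn":0},{"claw":-1,"travel":[0,0,-0.02],"turn":0},{"claw":-1,"travel":[0,0,-0.02],"turn":0}]'
python3 -m inch '[{"claw":-1,"travel":[0,0,-0.01],"turn":0},{"claw":-1,"travel":[0,0,-0.01],"turn":0}]'
```

```text
clock: 17.5
position: [0.4964, -0.2932, 0.0366]
ee_rot: [-0.001, 0.469, 0.883, 0.0]
contact_force: [-0.2, 0.2, 0.7]
width: 0.0179
gripper_force: 28.2
clock: 17.8
position: [0.4974, -0.295, 0.0343]
ee_rot: [0.001, 0.469, 0.883, -0.0]
contact_force: [1.3, -1.0, -0.1]
width: 0.0181
gripper_force: 28.2
clock: 18.0
position: [0.4969, -0.2948, 0.0316]
ee_rot: [0.0, 0.469, 0.883, 0.0]
contact_force: [-0.9, 0.4, -0.2]
width: 0.0182
gripper_force: 28.2
```

```bash
python3 -m inch '[{"claw":-1,"travel":[0,0,-0.008],"turn":0},{"claw":-1,"travel":[0,0,-0.008],"turn":0}]'
python3 -m inch '[{"claw":-1,"travel":[0,0,-0.007],"turn":0},{"claw":-1,"travel":[0,0,-0.007],"turn":0}]'
```

```text
clock: 18.2
position: [0.497, -0.2949, 0.0298]
ee_rot: [0.0, 0.469, 0.883, -0.0]
contact_force: [-0.1, -0.1, 0.6]
width: 0.0181
gripper_force: 28.4
clock: 18.4
position: [0.4971, -0.2949, 0.0297]
ee_rot: [0.0, 0.469, 0.883, -0.0]
contact_force: [-2.1, 0.6, 8.6]
width: 0.0187
gripper_force: 30.4
```

```bash
python3 -m inch '[{"claw":0,"travel":[0,0,0],"turn":0},{"claw":0,"travel":[0,0,0],"turn":0},{"claw":0,"travel":[0,0,0.15],"turn":0},{"claw":0,"travel":[0,0,0.4],"turn":0},{"claw":0,"travel":[0,0,0.6],"turn":0}]'
python3 -m inch '[{"claw":0,"travel":[0,0,0.6],"turn":0}]'>/dev/null
python3 - <<'E'
from h import *
s,c,im=snap("w10")
cv2.imwrite("pics/w10c.png",cv2.resize(im[80:280,180:400],(440,400)))
E
python3 -m inch '[{"claw":0.3,"travel":[-0.02,0.22,0],"turn":0},{"claw":0.3,"travel":[-0.04,0.46,0],"turn":0},{"claw":0.3,"travel":[-0.06,0.7,0],"turn":0},{"claw":0.3,"travel":[-0.08,0.94,0],"turn":0},{"claw":0.3,"travel":[-0.08,1.0,0],"turn":0}]' >/dev/null
python3 -m inch '[{"claw":0.3,"travel":[-0.02,0.22,0],"turn":0},{"claw":0.3,"travel":[-0.04,0.46,0],"turn":0},{"claw":0.3,"travel":[-0.06,0.7,0],"turn":0},{"claw":0.3,"travel":[-0.08,0.94,0],"turn":0},{"claw":0.3,"travel":[-0.08,1.0,0],"turn":0}]' >/dev/null
python3 -m inch '[{"claw":0.3,"travel":[-0.095,0.22,0],"turn":0},{"claw":0.3,"travel":[-0.095,0.46,0],"turn":0},{"claw":0.3,"travel":[-0.095,0.655,0],"turn":0},{"claw":0.3,"travel":[-0.095,0.655,0],"turn":0},{"claw":0.3,"travel":[-0.095,0.655,0],"turn":0}]'
python3 - <<'E'
from h import *
s,c,im=snap("w11");p=s["position"];print(p,proj(c,[.446,.237,.042]),proj(c,[.446,.237,0]))
cv2.imwrite("pics/w11j.png",np.hstack([cv2.imread("pics/w10c.png")[:, :400],cv2.resize(im[80:280,160:360],(400,400))]))
E
```

```text
clock: 18.9
position: [0.4969, -0.2947, 0.1496]
ee_rot: [-0.0, 0.469, 0.883, 0.0]
contact_force: [0.5, -0.3, -0.4]
width: 0.0425
gripper_force: 0.0
clock: 20.55
position: [0.4462, 0.2361, 0.1978]
ee_rot: [0.0, 0.469, 0.883, -0.001]
contact_force: [0.1, -0.6, -0.4]
width: 0.0554
gripper_force: 0.0
[0.4461921  0.23605609 0.19776443] [262.57546284 178.45167908] [262.40882962 168.71735747]
```

View pics/w11j.png

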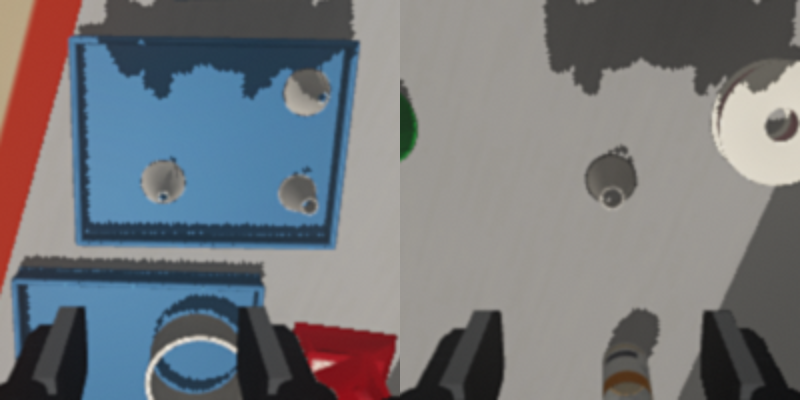

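Left: the little nozzle stands upright, well inside its tray. Right: the big nozzle's tip is at (265,178), as predicted. Gripping it.

```bash
python3 -m inch '[{"claw":0.3,"travel":[0.01,0.007,-0.25],"turn":0},{"claw":0.3,"travel":[0.01,0.007,-0.5],"turn":0},{"claw":0.3,"travel":[0.01,0.007,-0.72],"turn":0},{"claw":0.3,"travel":[0.01,0.007,-0.865],"turn":0},{"claw":0.3,"travel":[0.01,0.007,-0.865],"turn":0}]' 30
python3 -m inch '[{"claw":-1,"travel":[0,0,0],"turn":0},{"claw":-1,"travel":[0,0,0],"turn":0},{"claw":-1,"travel":[0,0,0],"turn":0},{"claw":-1,"travel":[0,0,0],"turn":0},{"claw":-1,"travel":[0,0,0],"turn":0}]' 30
python3 -m inch '[{"claw":-1,"travel":[0,0,0.05],"turn":0},{"claw":-1,"travel":[0,0,0.25],"turn":0},{"claw":-1,"travel":[0,0,0.5],"turn":0},{"claw":-1,"travel":[0,0,0.65],"turn":0},{"claw":-1,"travel":[0,0,0.65],"turn":0}]'
```

```text
clock: 21.1
position: [0.4451, 0.2346, 0.0218]
ee_rot: [-0.003, 0.47, 0.882, -0.004]
contact_force: [-0.6, -0.2, 0.1]
width: 0.0558
gripper_force: 0.0
clock: 21.6
position: [0.4495, 0.238, 0.0272]
ee_rot: [0.002, 0.469, 0.883, 0.001]
contact_force: [0.3, -2.0, 8.7]
width: 0.0236
gripper_force: 30.1
clock: 22.1
position: [0.4507, 0.2391, 0.1609]
ee_rot: [0.004, 0.469, 0.883, 0.004]
contact_force: [0.8, 0.8, 0.5]
width: 0.0237
gripper_force: 28.9
```

```bash
python3 -m inch '[{"claw":-1,"travel":[0.01,-0.2,0],"turn":0},{"claw":-1,"travel":[0.02,-0.44,0],"turn":0},{"claw":-1,"travel":[0.03,-0.68,0],"turn":0},{"claw":-1,"travel":[0.04,-0.9,0],"turn":0},{"claw":-1,"travel":[0.04,-1,0],"turn":0}]' >/dev/null
python3 -m inch '[{"claw":-1,"travel":[0.01,-0.2,0],"turn":0},{"claw":-1,"travel":[0.02,-0.44,0],"turn":0},{"claw":-1,"travel":[0.03,-0.68,0],"turn":0},{"claw":-1,"travel":[0.04,-0.9,0],"turn":0},{"claw":-1,"travel":[0.04,-1,0],"turn":0}]' >/dev/null
python3 -m inch '[{"claw":-1,"travel":[0.015,-0.2,0],"turn":0},{"claw":-1,"travel":[0.015,-0.43,0],"turn":0},{"claw":-1,"travel":[0.015,-0.43,0],"turn":0},{"claw":-1,"travel":[0.015,-0.43,0],"turn":0}]'
python3 -m inch '[{"claw":-1,"travel":[0,0,-0.2],"turn":0},{"claw":-1,"travel":[0,0,-0.4],"turn":0},{"claw":-1,"travel":[0,0,-0.54],"turn":0},{"claw":-1,"travel":[0,0,-0.58],"turn":0},{"claw":-1,"travel":[0,0,-0.58],"turn":0}]'
```

```text
clock: 23.5
position: [0.466, -0.2485, 0.1544]
ee_rot: [-0.001, 0.47, 0.883, 0.0]
contact_force: [-0.3, -0.4, -0.3]
width: 0.0237
gripper_force: 28.9
clock: 24.0
position: [0.466, -0.2465, 0.0384]
ee_rot: [-0.002, 0.469, 0.883, 0.0]
contact_force: [-0.5, 0.1, 0.4]
width: 0.0236
gripper_force: 28.9
```

```bash
python3 -m inch '[{"claw":-1,"travel":[0,0,-0.02],"turn":0},{"claw":-1,"travel":[0,0,-0.028],"turn":0},{"claw":-1,"travel":[0,0,-0.028],"turn":0}]'
python3 -m inch '[{"claw":-1,"travel":[0,0,-0.01],"turn":0},{"claw":-1,"travel":[0,0,-0.01],"turn":0}]'
```

```text
clock: 24.3
position: [0.4674, -0.2486, 0.0347]
ee_rot: [0.001, 0.469, 0.883, -0.0]
contact_force: [0.1, -0.3, -0.3]
width: 0.0237
gripper_force: 28.9
clock: 24.5
position: [0.4669, -0.2484, 0.032]
ee_rot: [0.0, 0.469, 0.883, 0.0]
contact_force: [-0.3, -0.2, -1.1]
width: 0.0239
gripper_force: 28.9
```

```bash
python3 -m inch '[{"claw":-1,"travel":[0,0,-0.008],"turn":0},{"claw":-1,"travel":[0,0,-0.008],"turn":0}]'
python3 -m inch '[{"claw":-1,"travel":[0,0,-0.007],"turn":0},{"claw":-1,"travel":[0,0,-0.007],"turn":0}]'
```

```text
clock: 24.7
position: [0.4671, -0.2485, 0.0303]
ee_rot: [0.0, 0.469, 0.883, -0.0]
contact_force: [0.4, -0.1, 2.1]
width: 0.0238
gripper_force: 29.3
clock: 24.9
position: [0.4671, -0.2485, 0.0302]
ee_rot: [0.0, 0.469, 0.883, -0.0]
contact_force: [-2.6, 0.8, 12.1]
width: 0.0237
gripper_force: 31.2
```

```bash
python3 -m inch '[{"claw":0.05,"travel":[0,0,0],"turn":0},{"claw":0.05,"travel":[0,0,0],"turn":0},{"claw":0.05,"travel":[0,0,0.15],"turn":0},{"claw":0.05,"travel":[0,0,0.4],"turn":0},{"claw":0.05,"travel":[0,0,0.6],"turn":0}]'
python3 -m inch '[{"claw":0.3,"travel":[-0.02,0.22,0],"turn":-0.1},{"claw":0.3,"travel":[-0.04,0.46,0],"turn":-0.139},{"claw":0.3,"travel":[-0.06,0.7,0],"turn":-0.139},{"claw":0.3,"travel":[-0.08,0.94,0],"turn":-0.139},{"claw":0.3,"travel":[-0.08,1.0,0],"turn":-0.139}]' >/dev/null
python3 -m inch '[{"claw":0.45,"travel":[-0.02,0.22,0],"turn":0},{"claw":0.45,"travel":[-0.04,0.46,0],"turn":0},{"claw":0.45,"travel":[-0.06,0.7,0],"turn":0},{"claw":0.45,"travel":[-0.08,0.94,0],"turn":0},{"claw":0.45,"travel":[-0.08,1.0,0],"turn":0}]' >/dev/null
python3 -m inch '[{"claw":0.45,"travel":[-0.02,0.22,0],"turn":0},{"claw":0.45,"travel":[-0.04,0.46,0],"turn":0},{"claw":0.45,"travel":[-0.06,0.7,0],"turn":0},{"claw":0.45,"travel":[-0.09,0.94,0],"turn":0},{"claw":0.45,"travel":[-0.09,1.0,0],"turn":0}]' >/dev/null
python3 -m inch '[{"claw":0.45,"travel":[0,0.16,0],"turn":0},{"claw":0.45,"travel":[0,0.16,0],"turn":0},{"claw":0.45,"travel":[0,0.16,0],"turn":0}]'
python3 - <<'E'
from h import *
s,c,im=snap("w12");p=s["position"];print(p,s["qpos"],proj(c,[.416,.384,.033]),proj(c,[.416,.384,0]),proj(c,p+[0,0,0]))
E
```

```text
clock: 25.4
position: [0.4668, -0.2483, 0.15]
ee_rot: [-0.0, 0.469, 0.883, 0.0]
contact_force: [0.4, 0.0, -0.6]
width: 0.045
gripper_force: 0.0
clock: 27.2
position: [0.4169, 0.3829, 0.1481]
ee_rot: [0.0, 0.649, 0.761, -0.001]
contact_force: [-0.2, -1.1, 0.2]
width: 0.062
gripper_force: 0.0
[0.41690829 0.38291408 0.14808368] [ 6.20596297e-01  3.38721027e-01  1.68090456e+00 -1.05243858e-03
  1.12364918e+00  4.63267221e-01] [261.12241603 189.80719869] [261.12559801 179.57618157] [262.53191511 263.13993568]
```

View pics/w12.png

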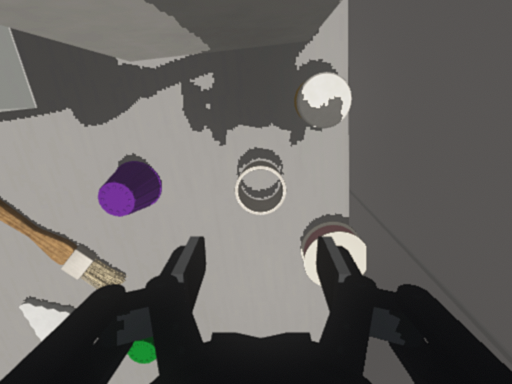

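The cutter rim is centred at (261,189), right under the tool; the roll (335,255) and pot (323,100) stay clear of the fingers.

```bash
python3 -m inch '[{"claw":0.45,"travel":[0,0.004,-0.25],"turn":0},{"claw":0.45,"travel":[0,0.004,-0.45],"turn":0},{"claw":0.45,"travel":[0,0.004,-0.58],"turn":0},{"claw":0.45,"travel":[0,0.004,-0.63],"turn":0},{"claw":0.45,"travel":[0,0.004,-0.63],"turn":0}]' 30
python3 -m inch '[{"claw":-1,"travel":[0,0,0],"turn":0},{"claw":-1,"travel":[0,0,0],"turn":0},{"claw":-1,"travel":[0,0,0],"turn":0},{"claw":-1,"travel":[0,0,0],"turn":0}]' 30
python3 -m inch '[{"claw":-1,"travel":[0,0,0.05],"turn":0},{"claw":-1,"travel":[0,0,0.25],"turn":0},{"claw":-1,"travel":[0,0,0.5],"turn":0},{"claw":-1,"travel":[0,0,0.7],"turn":0},{"claw":-1,"travel":[0,0,0.7],"turn":0}]'
```

```text
clock: 27.75
position: [0.4164, 0.3828, 0.0216]
ee_rot: [-0.0, 0.65, 0.76, -0.002]
contact_force: [0.5, -0.6, -0.4]
width: 0.0619
gripper_force: 0.0
clock: 28.15
position: [0.418, 0.3851, 0.0244]
ee_rot: [0.001, 0.649, 0.761, 0.002]
contact_force: [0.6, -1.3, 7.0]
width: 0.0439
gripper_force: 30.8
clock: 28.65
position: [0.4198, 0.387, 0.1697]
ee_rot: [0.002, 0.649, 0.76, 0.007]
contact_force: [1.0, 0.7, -0.0]
width: 0.0437
gripper_force: 30.8
```

```bash
python3 -m inch '[{"claw":-1,"travel":[0.02,-0.2,0],"turn":-0.04},{"claw":-1,"travel":[0.05,-0.44,0],"turn":-0.08},{"claw":-1,"travel":[0.08,-0.68,0],"turn":-0.12},{"claw":-1,"travel":[0.11,-0.9,0],"turn":-0.16},{"claw":-1,"travel":[0.12,-1,0],"turn":-0.18}]' >/dev/null
python3 -m inch '[{"claw":-1,"travel":[0.02,-0.2,0],"turn":-0.04},{"claw":-1,"travel":[0.05,-0.44,0],"turn":-0.08},{"claw":-1,"travel":[0.08,-0.68,0],"turn":-0.12},{"claw":-1,"travel":[0.11,-0.9,0],"turn":-0.16},{"claw":-1,"travel":[0.12,-1,0],"turn":-0.184}]' >/dev/null
python3 -m inch '[{"claw":-1,"travel":[0.02,-0.2,0],"turn":0},{"claw":-1,"travel":[0.05,-0.44,0],"turn":0},{"claw":-1,"travel":[0.08,-0.68,0],"turn":0},{"claw":-1,"travel":[0.11,-0.9,0],"turn":0},{"claw":-1,"travel":[0.12,-1,0],"turn":0}]' 
python3 -m inch '[{"claw":-1,"travel":[0.02,-0.2,0],"turn":0},{"claw":-1,"travel":[0.05,-0.44,0],"turn":0},{"claw":-1,"travel":[0.08,-0.68,0],"turn":0},{"claw":-1,"travel":[0.11,-0.9,0],"turn":0},{"claw":-1,"travel":[0.12,-1,0],"turn":0}]' >/dev/null
python3 -m inch '[{"claw":-1,"travel":[0,0,0],"turn":0},{"claw":-1,"travel":[0,0,0],"turn":0}]'
python3 - <<'E'
from h import *
s,c,im=snap("w13");p=s["position"];print(p,proj(c,[p[0],p[1],.003]))
y=np.radians(33);X=np.array([np.cos(y),np.sin(y)]);Y=np.array([-X[1],X[0]]);ce=np.array([.5445,-.396])
for a,b in((75,57),(75,-57),(-75,57),(-75,-57)): print(a,b,proj(c,[*(ce+(a*X+b*Y)/1000),.018]).round(0))
print("ring top",proj(c,[*(ce+.038*X),.036]).round(0))
E
```

```text
clock: 30.15
position: [0.4891, -0.2192, 0.1623]
ee_rot: [0.001, 0.958, 0.287, -0.0]
contact_force: [0.6, 0.8, -0.6]
width: 0.0438
gripper_force: 30.8
clock: 30.85
position: [0.5122, -0.4147, 0.1617]
ee_rot: [-0.001, 0.958, 0.288, -0.0]
contact_force: [0.0, 0.2, -0.5]
width: 0.0439
gripper_force: 30.8
[ 0.5122001  -0.41465934  0.16171099] [260.43321292 177.82603927]
75 57 [198.  58.]
75 -57 [329.  59.]
-75 57 [207. 216.]
-75 -57 [317. 217.]
ring top [263. 103.]
```

View pics/w13.png

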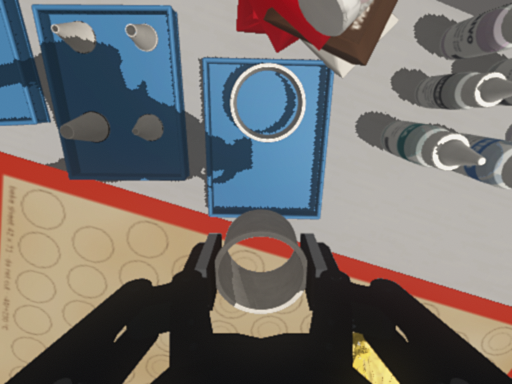

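The cutter tray's corners are (202,60), (334,60), (321,217) and (209,216), and its big ring is at (268,102), about 3 mm to the right of my frame, so I'll shift slightly. Both nozzles stand in their tray at (83,127) and (148,127).

```bash
python3 -m inch '[{"claw":-1,"travel":[0.015,-0.01,-0.2],"turn":0},{"claw":-1,"travel":[0.015,-0.01,-0.4],"turn":0},{"claw":-1,"travel":[0.015,-0.01,-0.58],"turn":0},{"claw":-1,"travel":[0.015,-0.01,-0.63],"turn":0},{"claw":-1,"travel":[0.015,-0.01,-0.63],"turn":0}]'
python3 -m inch '[{"claw":-1,"travel":[0,0,-0.015],"turn":0},{"claw":-1,"travel":[0,0,-0.025],"turn":0},{"claw":-1,"travel":[0,0,-0.025],"turn":0}]'
python3 -m inch '[{"claw":-1,"travel":[0,0,-0.01],"turn":0},{"claw":-1,"travel":[0,0,-0.01],"turn":0}]'
```

```text
clock: 31.4
position: [0.5151, -0.4153, 0.0355]
ee_rot: [-0.002, 0.957, 0.289, -0.001]
contact_force: [0.1, -0.4, 0.2]
width: 0.0439
gripper_force: 30.8
clock: 31.7
position: [0.5166, -0.418, 0.0333]
ee_rot: [0.001, 0.958, 0.288, 0.001]
contact_force: [0.2, 0.4, -1.2]
width: 0.0436
gripper_force: 30.8
clock: 31.9
position: [0.5159, -0.4177, 0.0302]
ee_rot: [0.0, 0.958, 0.288, 0.0]
contact_force: [0.6, -1.3, -0.0]
width: 0.0439
gripper_force: 30.8
```

```bash
python3 -m inch '[{"claw":-1,"travel":[0,0,-0.01],"turn":0},{"claw":-1,"travel":[0,0,-0.01],"turn":0}]'
python3 -m inch '[{"claw":-1,"travel":[0,0,-0.008],"turn":0},{"claw":-1,"travel":[0,0,-0.008],"turn":0}]'
```

```text
clock: 32.1
position: [0.5158, -0.4175, 0.0276]
ee_rot: [-0.0, 0.958, 0.288, -0.0]
contact_force: [0.8, -0.7, -0.8]
width: 0.0438
gripper_force: 30.8
clock: 32.3
position: [0.5157, -0.4176, 0.0274]
ee_rot: [0.0, 0.958, 0.288, -0.0]
contact_force: [-1.9, 1.4, 6.4]
width: 0.0439
gripper_force: 31.1
```

```bash
python3 -m inch '[{"claw":0.38,"travel":[0,0,0],"turn":0},{"claw":0.38,"travel":[0,0,0],"turn":0},{"claw":0.38,"travel":[0,0,0.1],"turn":0},{"claw":0.38,"travel":[0,0,0.3],"turn":0},{"claw":0.38,"travel":[0,0,0.55],"turn":0}]'
python3 -m inch '[{"claw":0.38,"travel":[-0.2,0.2,0.3],"turn":0},{"claw":0.38,"travel":[-0.35,0.35,0.5],"turn":0},{"claw":0.38,"travel":[-0.5,0.5,0.5],"turn":0},{"claw":0.38,"travel":[-0.5,0.5,0.5],"turn":0},{"claw":0.38,"travel":[-0.5,0.5,0.5],"turn":0}]'
python3 - <<'E'
from h import *
s,c,im=snap("w14")
tp=cv2.cvtColor(imaging.get_image("top"),cv2.COLOR_RGB2BGR)
cv2.imwrite("pics/end.png",np.vstack([im[:300],cv2.resize(tp[120:230,190:400],(512,268))]))
E
```

```text
clock: 32.8
position: [0.5147, -0.4163, 0.1345]
ee_rot: [-0.003, 0.958, 0.288, -0.001]
contact_force: [0.5, -0.3, 0.3]
width: 0.059
gripper_force: 0.0
clock: 33.3
position: [0.414, -0.3153, 0.2382]
ee_rot: [0.001, 0.958, 0.288, 0.0]
contact_force: [0.8, -2.0, 1.0]
width: 0.0587
gripper_force: 0.0
```

View pics/end.png

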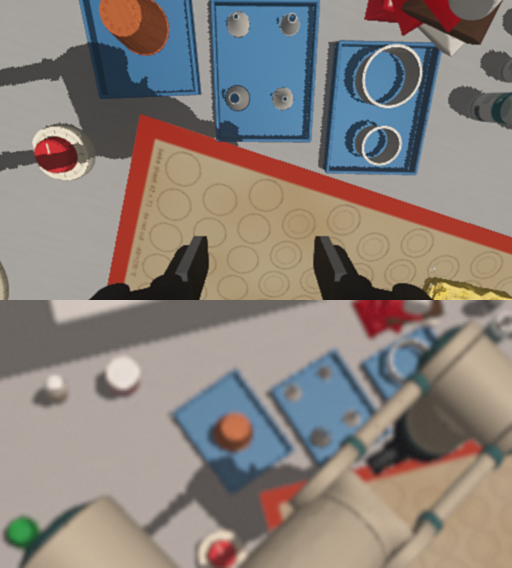

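The end view shows the cutter upright in its tray at (381,146) and both loose nozzles standing at (236,98) and (282,98). The nested mould is centred in its tray, and the jar and bottle are where they were. I'm handing in.

```bash
python3 -c "
from rig import ticket;print(ticket.sign_off())"
```

```text
the job is handed in; nothing more can be done
None
```

The job is handed in at about 33 s of the 128 s allowed: medium then large mould nested over the small one, both nozzles and the cutter upright in their trays, and the jar and bottle left alone; the final pictures look right, but sign-off returned no verdict.

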